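Kit the line carrier for the next feed unit

ROBOT

A 6-joint arm with a two-finger parallel gripper is mounted at the origin on the work surface. World frame = base frame: x ahead of the robot, y to its left, z up, the work surface at z = 0. Lengths are in m, angles in rad, forces in N, time in s.
With the tool pointing down it reaches from about 0.25 to 0.775 m from the base axis. Payload 4 kg.
Tool frame: the origin (TCP) lies at the very end of the fingers, on their centre line; the grasp point (between the pads) lies 19 mm behind it (tcp_to_grasp is the distance from the TCP to the grasp point, in m); z points along the fingers, y is the line along which they close (so a half turn about z gives the same grasp; the last joint's range is limited). The gripper opens to 94 mm and grips with 3 to 60 N. Pads are 16 mm wide; open, the fingers measure 119 mm over their backs; the gripper's body (75 mm by 177 mm) begins 78 mm behind the grasp point.
Start: joints at [-1.312, 0.087, 1.371, -0, 1.684, -0.103], TCP at [0.195, -0.514, 0.206] pointing down, gripper open.
Joint ranges: [-3.1, 3.1], [-0.76, 2.03], [0.27, 2.55], [-1.08, 4.22], [0.17, 2.65], [-2.57, 2.57]. Speed limits (rad/s): [2.79, 2.79, 3.14, 3.14, 3.14, 3.14].

INTERFACE

Orientations are given as [roll, pitch, yaw] about the fixed x, y, z axes, in that order (R = Rz(yaw) Ry(pitch) Rx(roll)).
In Python, from bench import * gives the robot as it stands.
- The arm moves only by the shell command python3 -m creep 'ROWS'. ROWS is rows parted by semicolons, their numbers by spaces, 1 to 20 of them, each of 5 numbers: the finger opening in m, then dx, dy, dz in m, then a turn about the tool's z in rad; each row shifts and turns the commanded pose from where the row before left it, along the tool's axes as they then stand; what a row does not reach is not made up. A row lasts 1/12 s, in which the tool goes at most 0.0417 m and 0.125 rad, less where a joint would pass 70% of its speed; a pose out of reach is approached as far as the arm can. The fingers move at their own pace and stop on an object; the grip force is fixed at half the most. Time passes only in rows, so rows that do not move let the fingers close. It prints the time, the measured TCP pose, the force, the opening and the grip force at its end.
- get_obs(): the state, without advancing time (a new reading comes with each control period).
- snapshot(name): name is "scene" or "top" or "wrist"; returns a dict with "color" (384x512x3 uint8, blue, green, red), "fx", "fy", "cx", "cy" (pixels), "extrinsics" (4x4, takes a point from world to camera coordinates). Camera axes: x right, y down, z forward; pixel columns grow to the right and rows downward; lengths in m; the calibration is good to about 2 mm. The wrist camera is an equidistant fisheye: a pixel r from the principal point sees the ray r / f radians off the axis. A picture is of the moment at which its call begins. There is no depth.
- close_job(): hands the job in; it is judged then, once.
The state is a dict: "time": time; "joint_positions": joint angles; "qvel": joint speeds; "joint_torque": joint torques, N m; "tool_pos": TCP position; "ee_rot": TCP orientation; "wrist_force": force on the tool from outside, world axes, zero at the start; "wrist_torque": the same for the moment, N m; "width": finger opening in m; "finger_force": force on a finger pad.
Only numpy, scipy, OpenCV 4.12 (cv2) and the standard library are available. Lean on these libraries where they do the work, as an engineer would, in place of code of your own. Each camera call takes 0.05 s, during which the arm holds its last target. There are 200 camera calls.

TASK

Kit the carrier from the green mat: lay the silver guide plate lengthwise on the middle of the frame's deck, rib up; lay the black-sleeved roller on the carrier along the frame's white-ribbed side and the orange-sleeved one along its plain silver side, each parallel to the frame and midway along it. Off the frame's white-gear end, in line with its middle, put first the loose gear, flat and hub up, then the motor, upright, so the gear is between frame and motor. Set parts down, do not drop them; leave the tape, screw box and screwdriver alone.

Things in the scene. Friction and masses are not known exactly. Their poses are not given: they have to be found in the camera images.
- carrier: Fixed grey line carrier (tray), 222 (x) x 320 mm (y). Floor 12 mm above the table; rim 6 mm wide, 8 mm above the floor; inside 210 x 308 mm. Origin: centre of the underside, on the table; z up. It lies on one side of the bench, the green parts mat (3 mm thick) on the other; sides change.
- frame: Frame fixed on the carrier floor. Origin: centre of underside; z up; long axis y. Flat dark deck 54 x 150 mm, top at z 26 mm, between dark end plates at y -77 and 77 mm, 42 mm tall. Upright white gear on the +y end, out to y 89 mm. White ribs along the +x side, to x 37 mm; plain silver strip along the -x side, to x -37 mm. Sits 55 mm off the carrier's middle to its -y.
- guide: Loose silver guide plate, 44 (x) x 120 (y) x 3 mm, with a raised rib 12 mm wide and 112 mm long (y) on its middle, top 18 mm above the underside: grip it across the rib. 0.08 to 0.15 kg. Origin: centre of the underside; z up. Starts on the green mat.
- feed_roller: Loose roller with two BLACK sleeves, 160 mm long, along its y. Shaft 10 mm; sleeves 24 mm thick, 26 to 56 mm from the middle; white middle hub 18 mm thick, 36 mm long: grip it there across x. Square 26 mm white bearings 67 mm from the middle keep it from rolling. 0.09 to 0.16 kg. Origin: under the middle at the bearings' underside, shaft 13 mm above; z up. Starts on the mat.
- exit_roller: Loose roller with two ORANGE sleeves; otherwise the same shape, size, weight and origin as the black one (feed_roller). Starts on the green mat.
- motor: Loose stepper motor, a 42 x 42 mm block 38 mm tall, silver with a black middle, brass pinion 11 mm wide on top, to 56 mm; stands upright. A white socket stands 2.5 mm proud of its -y face: grip it across x. 0.16 to 0.3 kg. Origin: centre of the underside; z up. Starts on the green mat.
- gear: Loose white toothed gear lying flat: 41 mm diameter, 12 mm thick, with a hub 20 mm in diameter on top, to 30 mm above the underside (grip the hub). 0.02 to 0.04 kg. Origin: centre of the underside; z up. Starts on the green mat.
- tape: Bystander: loose yellow roll of tape lying flat, 96 mm diameter, 25 mm tall, beyond the carrier or mat. Origin: centre of the underside.
- screw_box: Bystander: loose white open box of screws, 75 x 105 x 45 mm tall, beyond the carrier or mat. Origin: centre of the underside.
- driver: Bystander: loose blue torque screwdriver lying along its own y, 202 mm long, 34 mm thick, beyond the carrier and mat. Origin: under it on the table, 90 mm from the handle's butt.

How it is judged:
At the end, for the whole second after the job is handed in: In the frame's axes, at rest, released, upright: guide on deck within 10 (x), 12 mm (y), 0.15 rad; on the carrier floor, rollers within 15 mm of midway, 0.17 rad, black at x 46 to 98, orange at x -98 to -46 mm; gear at y 104 to 150, motor beyond it at y 143 to 196 mm, both within 15 mm in x (x of guide in the frame of frame between -0.01 and 0.01 m and y of guide in the frame of frame between -0.012 and 0.012 m and z of guide in the frame of frame between 0.022 and 0.03 m and angle between the y axis of guide and the y axis of frame, either way round below 0.15 rad and angle between each of guide, feed_roller, exit_roller, gear, motor's own z axis and vertical below 0.1 rad and x of feed_roller in the frame of frame between 0.046 and 0.098 m and y of feed_roller in the frame of frame between -0.015 and 0.015 m and z of feed_roller in the frame of carrier between 0.008 and 0.016 m and angle between the y axis of each of feed_roller, exit_roller and the y axis of frame, either way round below 0.17 rad and x of exit_roller in the frame of frame between -0.098 and -0.046 m and y of exit_roller in the frame of frame between -0.015 and 0.015 m and z of exit_roller in the frame of carrier between 0.008 and 0.016 m and y of gear in the frame of frame between 0.104 and 0.15 m and x of gear in the frame of frame between -0.015 and 0.015 m and z of gear in the frame of carrier between 0.008 and 0.016 m and y of motor in the frame of frame between 0.143 and 0.196 m and x of motor in the frame of frame between -0.015 and 0.015 m and z of motor in the frame of carrier between 0.008 and 0.016 m and linear speed of each of guide, feed_roller, exit_roller, motor, gear below 0.02 m/s and angular speed of each of guide, feed_roller, exit_roller, motor, gear below 0.2 rad/s and contact force between each of guide, feed_roller, exit_roller, motor, gear and the fingers below 0.1 N); the robot touches nothing.
It fails at once if the tape roll moved more than 15 mm or was tipped (distance of tape from where it was at the start of the episode above 0.015 m or angle between tape's own z axis and vertical above 0.2 rad).
It fails at once if the screw box moved more than 15 mm or was tipped (distance of screw_box from where it was at the start of the episode above 0.015 m or angle between screw_box's own z axis and vertical above 0.2 rad).
It fails at once if the torque driver moved more than 15 mm or was tipped (distance of driver from where it was at the start of the episode above 0.015 m or angle between driver's own z axis and vertical above 0.2 rad).
It fails at once if a part was let fall (faster than 0.6 m/s, a drop of 18 mm, with the gripper not holding it) ((linear speed of guide above 0.6 m/s and contact force between guide and the fingers below 0.05 N) or (linear speed of feed_roller above 0.6 m/s and contact force between feed_roller and the fingers below 0.05 N) or (linear speed of exit_roller above 0.6 m/s and contact force between exit_roller and the fingers below 0.05 N) or (linear speed of motor above 0.6 m/s and contact force between motor and the fingers below 0.05 N) or (linear speed of gear above 0.6 m/s and contact force between gear and the fingers below 0.05 N)).
It also fails if it takes over 128 s, if anything falls off the work surface, if the arm or the gripper's body presses on something with over 40 N, if the wrist force passes 120 N, or if a joint passes its speed limit or range.

## Working session

There is one attempt and no reset: what is moved stays moved. The work goes in short steps, Python scripts to look and compute and a shell command to move; the robot and the scene stay as the last step left them, time stands still between calls to the robot, and variables do not carry over. Pictures are saved under pics/ and viewed, at most 14 in all, crops included, and the job is handed in when it is done.

```bash
mkdir -p pics; python3 - <<'E'
from bench import *
import cv2
o=get_obs(); print(o)
for n in("top","scene"):
    s=snapshot(n); cv2.imwrite(f"pics/{n}0.png",cv2.resize(s["color"],(800,600),interpolation=cv2.INTER_CUBIC)); print(n,s["fx"],s["fy"],s["cx"],s["cy"],s["extrinsics"].tolist() if hasattr(s["extrinsics"],"tolist") else s["extrinsics"])
E
```

```text
{'time': 0.0, 'joint_positions': array([-1.31205091e+00,  8.79538624e-02,  1.37223200e+00, -3.19481575e-05,
        1.68360082e+00, -1.03090149e-01]), 'qvel': array([ 0.0022577 , -0.00012052, -0.000705  , -0.00117648, -0.00046327,
       -0.00084438]), 'joint_torque': array([ 1.80025545e-04, -3.40174913e+01, -3.02427649e+01,  7.19479448e-02,
        3.29937553e-02, -1.83836364e-04]), 'tool_pos': array([ 0.19454527, -0.51386014,  0.2043161 ]), 'ee_rot': array([-3.13940701e+00, -1.94197708e-04,  3.61831790e-01]), 'wrist_force': array([-0.23355223,  0.12010863, -0.40805313]), 'wrist_torque': array([-0.02872593, -0.01778529, -0.0330446 ]), 'finger_force': 0.0, 'width': 0.0940219020899644}
top 440.9214446212521 440.9214446212521 254.21647680740134 195.67223518011983 [[0.017364150249291447, -0.9994900830816976, 0.02679664358574897, -0.001616763719675218], [-0.9916298705892482, -0.020644621563506608, -0.12745194920302538, 0.6059288347323848], [0.12794016586385606, -0.024359257415636083, -0.9914826980522091, 0.9796912909139472], [0.0, 0.0, 0.0, 1.0]]
scene 369.048064976709 369.048064976709 253.65434400711268 191.25276379589653 [[0.6934360578645503, 0.7204777411406559, 0.007632704247500324, -0.43588031361627944], [0.40869340432217743, -0.38458545863255833, -0.827685765415797, -0.2138476745473425], [-0.5933937435774167, 0.5770665902036287, -0.5611399251113187, 1.158715780788514], [0.0, 0.0, 0.0, 1.0]]
```

View pics/top0.png

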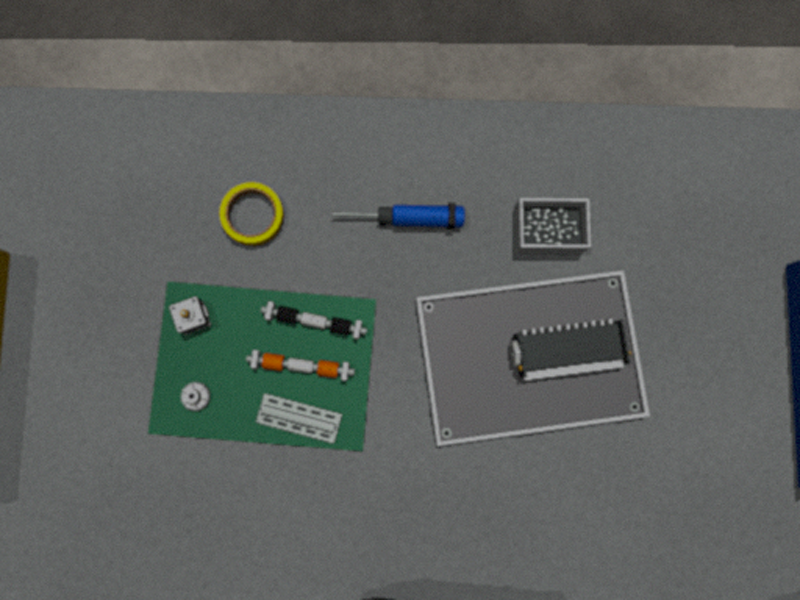

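View pics/scene0.png

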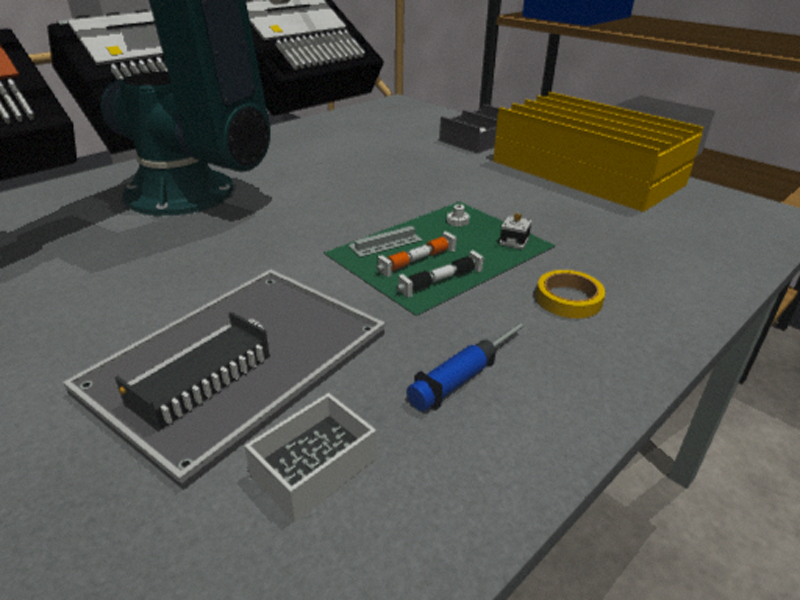

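The top view shows the mat on the left with the motor (188,314), gear (195,396), black roller (314,321), orange roller (300,366) and guide (299,417). The carrier is on the right, with the frame's white gear end facing the mat (+y) and its ribs facing away from the robot (+x). I'll zoom in to refine these pixel positions.

```bash
cat > h.py <<'E'
from bench import *
import cv2,numpy as np
def world(s,uv,z):
    E=np.array(s["extrinsics"]);R,t=E[:3,:3],E[:3,3]
    d=R.T@np.array([(uv[0]-s["cx"])/s["fx"],(uv[1]-s["cy"])/s["fy"],1]);c=-R.T@t
    return (c+d*(z-c[2])/d[2])[:2]
def crop(s,u,v,w,h,k,f):
    im=s["color"][v:v+h,u:u+w]; cv2.imwrite(f,cv2.resize(im,None,fx=k,fy=k,interpolation=cv2.INTER_CUBIC))
E
python3 - <<'E'
from h import *
s=snapshot("top")
crop(s,90,175,160,120,5,"pics/mat.png");crop(s,260,170,160,120,5,"pics/car.png")
E
```

```text
(no output)
```

View pics/mat.png

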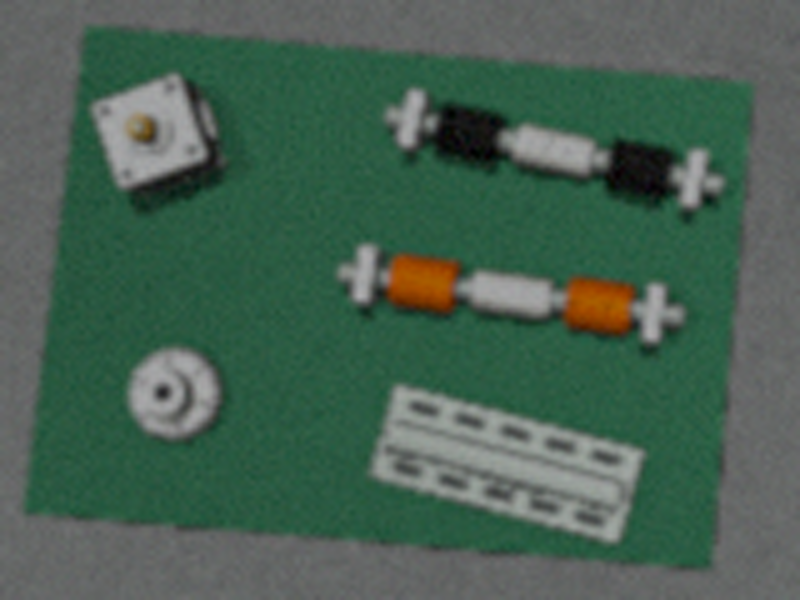

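View pics/car.png

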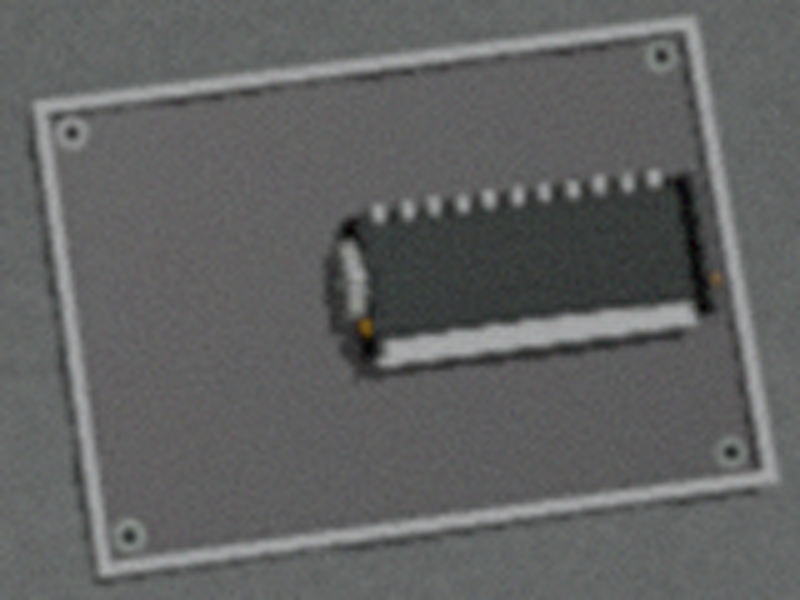

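Mat crop: motor top corners are (92,103), (180,75), (210,153) and (124,188), with the socket on the right face. The gear disc is at (175,393). Black roller ends are (388,117) and (722,183); orange ends are (340,272) and (682,315). Guide corners are (398,385), (645,453), (618,543) and (370,477). Carrier rim corners are (34,103), (694,15), (778,482) and (100,576).

```bash
cat > m.py <<'E'
from h import *
import json
s=snapshot("top")
def W(pts,z,o): return np.array([world(s,(o[0]+(u+.5)/5-.5,o[1]+(v+.5)/5-.5),z) for u,v in pts])
M,C=(90,175),(260,170)
L=np.linalg.norm
P={}
def line(n,a):
    d=a[0]-a[1]; P[n]=(*a.mean(0),np.arctan2(d[1],d[0])-np.pi/2); print(n,np.round(P[n],4),L(d))
c=W([(34,103),(694,15),(778,482),(100,576)],.020,C)
print("carrier sides",[round(L(c[i]-c[i-1]),4) for i in range(4)])
yd=(c[0]+c[3]-c[1]-c[2]); yd/=L(yd); xd=np.array([yd[1],-yd[0]]); cc=c.mean(0)
xd2=(c[0]+c[1]-c[2]-c[3]);print("perp",xd2/L(xd2),xd)
yaw=np.arctan2(yd[1],yd[0])-np.pi/2; f=cc-.055*yd; print("carrier",cc,"frame",f,yaw)
# check frame: strip far corners/ deck
d=W([(362,222),(684,178),(707,312),(372,362)],.042+.012,C); print("frame ctr by plate tops",d.mean(0))
line("feed_roller",W([(388,117),(722,183)],.016,M))
line("exit_roller",W([(340,272),(682,315)],.016,M))
g=W([(398,385),(645,453),(618,543),(370,477)],.006,M); print([round(L(g[i]-g[i-1]),4) for i in range(4)])
line("guide",np.array([(g[0]+g[3])/2,(g[1]+g[2])/2]))
m=W([(92,103),(180,75),(210,153),(124,188)],.041,M); print([round(L(m[i]-m[i-1]),4) for i in range(4)])
line("motor",np.array([(m[0]+m[3])/2,(m[1]+m[2])/2]))
P["gear"]=(*W([(175,393)],.015,M)[0],yaw);print("gear",P["gear"],"hub",W([(163,391)],.033,M)[0])
T={"guide":(0,0),"feed_roller":(.072,0),"exit_roller":(-.072,0),"gear":(0,.122),"motor":(0,.172)}
P["frame"]=(*f,yaw)
T={k:(*(f+x*xd+y*yd),yaw) for k,(x,y) in T.items()}
for k in T: print(k,"target",np.round(T[k],4))
json.dump([P,T],open("p.json","w"))
E
python3 m.py
```

```text
carrier sides [np.float64(0.2213), np.float64(0.319), np.float64(0.2226), np.float64(0.3194)]
perp [0.98840709 0.15182696] [0.98837744 0.15201985]
carrier [ 0.53676858 -0.19347068] frame [ 0.54512967 -0.24783144] 0.15261155434640217
frame ctr by plate tops [ 0.54604366 -0.24473279]
feed_roller [ 0.585   0.1349 -0.176 ] 0.15986672480449812
exit_roller [ 0.5175  0.1531 -0.1064] 0.16025149044353193
[np.float64(0.044), np.float64(0.1197), np.float64(0.043), np.float64(0.1192)]
guide [ 0.4386  0.153  -0.2444] 0.11943088385070806
[np.float64(0.0421), np.float64(0.0415), np.float64(0.0389), np.float64(0.0415)]
motor [0.588  0.3165 0.3767] 0.04150714569837249
gear (np.float64(0.46888584842422076), np.float64(0.3061509394546406), np.float64(0.15261155434640217)) hub [0.46980674 0.30687375]
guide target [ 0.5451 -0.2478  0.1526]
feed_roller target [ 0.6163 -0.2369  0.1526]
exit_roller target [ 0.474  -0.2588  0.1526]
gear target [ 0.5266 -0.1272  0.1526]
motor target [ 0.519  -0.0778  0.1526]
```

```bash
cat > go.py <<'E'
# go.py P|T part z : motion left, in tool axes after the turn
import sys,json
from h import *
from scipy.spatial.transform import Rotation as R
P,T=json.load(open("p.json")); x,y,th=(P if sys.argv[1]=="P" else T)[sys.argv[2]]; z=float(sys.argv[3])
o=get_obs(); r=R.from_euler("xyz",o["ee_rot"])
turn=-((th+np.pi/2-o["ee_rot"][2]+np.pi/2)%np.pi-np.pi/2)
d=(r*R.from_euler("z",turn)).inv().apply(np.array([x,y,z])-o["tool_pos"])
print("d",np.round(d,4),"turn",round(turn,3),"j6",round(o["joint_positions"][5],2),"tilt",np.round(o["ee_rot"][:2],3),"w",round(o["width"],4))
E
python3 go.py P guide .12
```

```text
d [0.7062 0.0754 0.0855] turn -0.965 j6 -0.1 tilt [-3.14 -0.  ] w 0.0939
```

```bash
python3 -m creep '0.04 0 0 0.01 -0.12;0.04 0 0 0.01 -0.12;0.04 0 0 0.01 -0.12;0.04 0 0 0.01 -0.12;0.04 0 0 0.01 -0.12;0.04 0 0 0.01 -0.12;0.04 0 0 0.01 -0.12;0.04 0 0 0.01 -0.12;0.04 0 0 0 0'; python3 go.py P guide .12
```

```text
time: 0.95
tool_pos: [0.1942, -0.5128, 0.1227]
ee_rot: [-3.139, -0.004, 1.324]
wrist_force: [0.3, 0.8, 0.2]
width: 0.0405
finger_force: 0.0
d [0.7051 0.076  0.0056] turn -0.003 j6 -1.06 tilt [-3.139 -0.004] w 0.0405
```

```bash
python3 -m creep '0.04 0.038 0.004 0 0;0.04 0.038 0.004 0 0;0.04 0.038 0.004 0 0;0.04 0.038 0.004 0 0;0.04 0.038 0.004 0 0;0.04 0.038 0.004 0 0;0.04 0.038 0.004 0 0;0.04 0.038 0.004 0 0;0.04 0.038 0.004 0 0;0.04 0.038 0.004 0 0;0.04 0.038 0.004 0 0;0.04 0.038 0.004 0 0;0.04 0.038 0.004 0 0;0.04 0.038 0.004 0 0;0.04 0.038 0.004 0 0;0.04 0.038 0.004 0 0;0.04 0.038 0.004 0 0;0.04 0.038 0.004 0 0;0.04 0.02 0.004 0 0;0.04 0 0 0 0'; python3 go.py P guide .008
```

```text
time: 2.62
tool_pos: [0.4429, 0.1526, 0.1259]
ee_rot: [3.141, -0.002, 1.324]
wrist_force: [0.3, -0.7, -0.7]
width: 0.0402
finger_force: 0.0
d [-0.0009 -0.0043  0.1179] turn -0.003 j6 0.46 tilt [ 3.141e+00 -2.000e-03] w 0.0402
```

```bash
python3 -m creep '0.04 -0.001 -0.004 0.03 0;0.04 0 0 0.03 0;0.04 0 0 0.03 0;0.04 0 0 0.015 0;0.04 0 0 0.008 0;0.04 0 0 0.004 0;0.04 0 0 0 0'; python3 go.py P guide .008
```

```text
time: 3.2
tool_pos: [0.4377, 0.1485, 0.0085]
ee_rot: [-3.141, 0.0, 1.32]
wrist_force: [-0.3, 0.6, 0.1]
width: 0.0401
finger_force: 0.0
d [ 0.0046 -0.0002  0.0005] turn -0.006 j6 0.46 tilt [-3.141  0.   ] w 0.0401
```

```bash
python3 - <<'E'
from h import *
s=snapshot("wrist"); cv2.imwrite("pics/w1.png",s["color"])
E
```

```text
(no output)
```

View pics/w1.png

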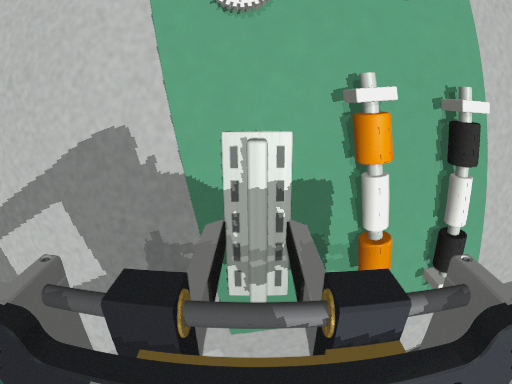

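The wrist view shows the rib (column 257) centred between the fingers and parallel to them. I'll correct 4 mm along it and close.

```bash
python3 -m creep '0.04 0.0045 0 0 0;0.04 0 0 0 0;0 0 0 0 0;0 0 0 0 0;0 0 0 0 0;0 0 0 0 0;0 0 0 0 0;0 0 0 0 0' ; python3 go.py P guide .008; python3 -m creep '0 0 0 -0.01 0;0 0 0 -0.03 0;0 0 0 -0.03 0;0 0 0 -0.04 0;0 0 0 0 0'; python3 go.py T guide .12
```

```text
time: 3.92
tool_pos: [0.4389, 0.1535, 0.0086]
ee_rot: [3.141, 0.0, 1.322]
wrist_force: [0.1, -0.8, 0.3]
width: 0.0116
finger_force: 30.0
d [-0.0006 -0.0002  0.0006] turn -0.005 j6 0.46 tilt [3.141 0.   ] w 0.0116
time: 4.33
tool_pos: [0.4435, 0.1547, 0.1275]
ee_rot: [3.128, -0.007, 1.322]
wrist_force: [1.0, 0.5, -0.2]
width: 0.0119
finger_force: 30.0
d [-0.4133  0.0391  0.0076] turn -0.401 j6 0.46 tilt [ 3.128 -0.007] w 0.0119
```

```bash
python3 -m creep '0 0 0 0 -0.1;0 0 0 0 -0.1;0 0 0 0 -0.1;0 0 0 0 -0.1;0 -0.034 0.003 0 0;0 -0.034 0.003 0 0;0 -0.034 0.003 0 0;0 -0.034 0.003 0 0;0 -0.034 0.003 0 0;0 -0.034 0.003 0 0;0 -0.034 0.003 0 0;0 -0.034 0.003 0 0;0 -0.034 0.003 0 0;0 -0.034 0.003 0 0;0 -0.034 0.003 0 0;0 -0.034 0.003 0 0;0 0 0.003 0 0;0 0 0 0 0;0 0 0 0 0'; python3 go.py T guide .044
```

```text
time: 5.92
tool_pos: [0.5384, -0.2433, 0.1181]
ee_rot: [-3.141, -0.001, 1.722]
wrist_force: [-1.0, 0.3, -0.5]
width: 0.0116
finger_force: 30.0
d [-0.0056  0.006   0.074 ] turn -0.002 j6 -0.67 tilt [-3.141e+00 -1.000e-03] w 0.0116
```

```bash
python3 -m creep '0 -0.006 0.006 0 0;0 0 0 0.03 0;0 0 0 0.02 0;0 0 0 0.01 0;0 0 0 0.006 0;0 0 0 0 0;0 0 0 0 0'; python3 go.py T guide .0436
```

```text
time: 6.5
tool_pos: [0.5462, -0.2488, 0.0533]
ee_rot: [3.141, 0.001, 1.723]
wrist_force: [-0.2, 0.2, -0.8]
width: 0.0117
finger_force: 30.0
d [ 0.0011 -0.0009  0.0097] turn -0.001 j6 -0.67 tilt [3.141e+00 1.000e-03] w 0.0117
```

```bash
python3 -m creep '0 0.001 -0.001 0.004 0;0 0 0 0.003 0;0 0 0 0.002 0;0 0 0 0 0;0 0 0 0 0'; python3 go.py T guide .0436
```

```text
time: 6.92
tool_pos: [0.5445, -0.2483, 0.0437]
ee_rot: [3.141, 0.0, 1.722]
wrist_force: [-0.4, 0.4, -0.5]
width: 0.0117
finger_force: 30.0
d [0.0004 0.0007 0.0001] turn -0.002 j6 -0.67 tilt [3.141 0.   ] w 0.0117
```

```bash
python3 -m creep '0.024 0 0 0 0;0.024 0 0 0 0;0.024 0 0 0 0;0.024 0 0 -0.01 0;0.024 0 0 -0.03 0;0.024 0 0 -0.035 0;0.04 0 0 0 0;0.04 0 0 0 0'; python3 go.py P gear .11
```

```text
time: 7.58
tool_pos: [0.5464, -0.2493, 0.1229]
ee_rot: [3.135, 0.005, 1.722]
wrist_force: [1.0, -0.6, 0.1]
width: 0.0343
finger_force: 0.0
d [0.5608 0.0077 0.0102] turn -0.002 j6 -0.67 tilt [3.135 0.005] w 0.0343
```

```bash
python3 -m creep '0.04 0.035 0.0005 0 0;0.04 0.035 0.0005 0 0;0.04 0.035 0.0005 0 0;0.04 0.035 0.0005 0 0;0.04 0.035 0.0005 0 0;0.04 0.035 0.0005 0 0;0.04 0.035 0.0005 0 0;0.04 0.035 0.0005 0 0;0.04 0.035 0.0005 0 0;0.04 0.035 0.0005 0 0;0.04 0.035 0.0005 0 0;0.04 0.035 0.0005 0 0;0.04 0.035 0.0005 0 0;0.04 0.035 0.0005 0 0;0.04 0.035 0.0005 0 0;0.04 0.035 0.0005 0 0;0.04 0 0 0 0;0.04 0 0 0 0'; python3 go.py P gear .017
```

```text
time: 9.08
tool_pos: [0.4669, 0.3077, 0.1172]
ee_rot: [-3.139, 0.001, 1.725]
wrist_force: [0.8, -0.5, -0.3]
width: 0.0405
finger_force: 0.0
d [-0.0017  0.002   0.1002] turn 0.002 j6 0.33 tilt [-3.139e+00  1.000e-03] w 0.0405
```

```bash
python3 -m creep '0.04 -0.001 0.002 0.03 0;0.04 0 0 0.03 0;0.04 0 0 0.02 0;0.04 0 0 0.01 0;0.04 0 0 0.006 0;0.04 0 0 0.004 0;0.04 0 0 0 0;0.04 0 0 0 0'; python3 go.py P gear .017;  python3 - <<'E'
from h import *
s=snapshot("wrist"); cv2.imwrite("pics/w2.png",s["color"])
E
```

```text
time: 9.75
tool_pos: [0.4712, 0.3061, 0.0198]
ee_rot: [3.139, -0.001, 1.721]
wrist_force: [-0.2, 0.3, 0.2]
width: 0.0405
finger_force: 0.0
d [ 0.0004 -0.0023  0.0028] turn -0.002 j6 0.32 tilt [ 3.139e+00 -1.000e-03] w 0.0405
```

View pics/w2.png

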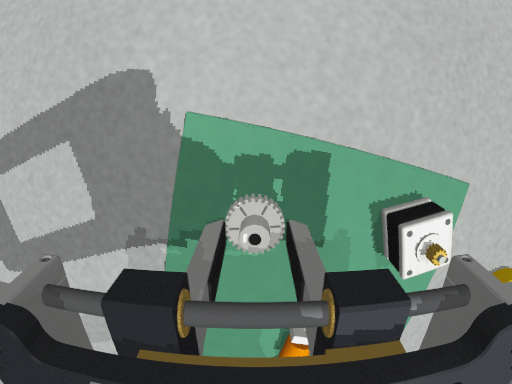

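The gear hub (255,237) is centred between the fingers. I'll lower 2 mm, close and lift.

```bash
python3 -m creep '0.04 0 -0.001 0.002 0;0.04 0 0 0 0;0 0 0 0 0;0 0 0 0 0;0 0 0 0 0;0 0 0 0 0;0 0 0 0 0' ; python3 go.py P gear .017; python3 -m creep '0 0 0 -0.01 0;0 0 0 -0.03 0;0 0 0 -0.03 0;0 0 0 -0.03 0;0 0 0 0 0;0 0 0 0 0'; python3 go.py T gear .12
```

```text
time: 10.38
tool_pos: [0.4693, 0.3059, 0.0166]
ee_rot: [3.141, -0.0, 1.722]
wrist_force: [0.6, 0.2, 0.3]
width: 0.0192
finger_force: 30.0
d [ 0.0003 -0.0004 -0.0004] turn -0.002 j6 0.33 tilt [ 3.141 -0.   ] w 0.0192
time: 10.88
tool_pos: [0.4708, 0.3066, 0.1197]
ee_rot: [3.136, -0.002, 1.722]
wrist_force: [-0.7, -1.0, -1.3]
width: 0.019
finger_force: 30.0
d [-0.4373 -0.0108 -0.0012] turn -0.002 j6 0.33 tilt [ 3.136e+00 -2.000e-03] w 0.019
```

```bash
python3 -m creep '0 -0.036 -0.001 0 0;0 -0.036 -0.001 0 0;0 -0.036 -0.001 0 0;0 -0.036 -0.001 0 0;0 -0.036 -0.001 0 0;0 -0.036 -0.001 0 0;0 -0.036 -0.001 0 0;0 -0.036 -0.001 0 0;0 -0.036 -0.001 0 0;0 -0.036 -0.001 0 0;0 -0.036 -0.001 0 0;0 -0.036 0 0 0;0 -0.005 0 0 0;0 0 0 0 0;0 0 0 0 0;0 0 0 0.03 0;0 0 0 0.03 0;0 0 0 0.015 0;0 0 0 0 0;0 0 0 0 0'; python3 go.py T gear .0256
```

```text
time: 12.55
tool_pos: [0.5231, -0.1259, 0.0404]
ee_rot: [-3.139, -0.002, 1.724]
wrist_force: [-0.0, 0.1, 1.1]
width: 0.0195
finger_force: 30.0
d [-0.0019  0.0033  0.0148] turn 0.001 j6 -0.5 tilt [-3.139e+00 -2.000e-03] w 0.0195
```

```bash
python3 -m creep '0 -0.001 0.003 0.007 0;0 0 0 0.004 0;0 0 0 0.002 0;0 0 0 0.001 0;0 0 0 0 0;0 0 0 0 0'; python3 go.py T gear .0256
```

```text
time: 13.05
tool_pos: [0.5274, -0.1285, 0.0278]
ee_rot: [3.141, 0.0, 1.722]
wrist_force: [-0.6, -0.0, -1.0]
width: 0.0194
finger_force: 30.0
d [ 0.0014 -0.0007  0.0022] turn -0.002 j6 -0.49 tilt [3.141 0.   ] w 0.0194
```

```bash
python3 -m creep '0 0 0 0.001 0;0 0 0 0.001 0;0 0 0 0 0;0.04 0 0 0 0;0.04 0 0 0 0;0.04 0 0 0 0;0.04 0 0 -0.01 0;0.04 0 0 -0.03 0;0.06 0 0 -0.03 0;0.06 0 0 -0.02 0;0.06 0 0 0 0;0.06 0 0 0 0'; python3 go.py P motor .12
```

```text
time: 14.05
tool_pos: [0.5283, -0.1288, 0.1175]
ee_rot: [3.138, 0.002, 1.722]
wrist_force: [-0.9, 0.2, -0.7]
width: 0.0595
finger_force: 0.0
d [ 0.392   0.2193 -0.0029] turn -0.226 j6 -0.49 tilt [3.138e+00 2.000e-03] w 0.0595
```

```bash
python3 -m creep '0.06 0 0 0 -0.113;0.06 0 0 0 -0.113;0.06 0.032 0.018 0 0;0.06 0.032 0.018 0 0;0.06 0.032 0.018 0 0;0.06 0.032 0.018 0 0;0.06 0.032 0.018 0 0;0.06 0.032 0.018 0 0;0.06 0.032 0.018 0 0;0.06 0.032 0.018 0 0;0.06 0.032 0.018 0 0;0.06 0.032 0.018 0 0;0.06 0.032 0.018 0 0;0.06 0.032 0.018 0 0;0.06 0.008 0.003 0 0;0.06 0 0 0 0;0.06 0 0 0 0'; python3 go.py P motor .015
```

```text
time: 15.47
tool_pos: [0.5855, 0.316, 0.1134]
ee_rot: [-3.138, 0.001, 1.949]
wrist_force: [-0.6, 0.1, -0.1]
width: 0.06
finger_force: 0.0
d [-0.0004  0.0028  0.0983] turn 0.001 j6 0.03 tilt [-3.138e+00  1.000e-03] w 0.06
```

```bash
python3 -m creep '0.06 0 0.002 0.02 0;0.06 0 0 0.03 0;0.06 0 0 0.03 0;0.06 0 0 0.01 0;0.06 0 0 0.005 0;0.06 0 0 0 0;0.06 0 0 0 0'; python3 go.py P motor .015;  python3 - <<'E'
from h import *
s=snapshot("wrist"); cv2.imwrite("pics/w3.png",s["color"])
E
```

```text
time: 16.05
tool_pos: [0.5895, 0.317, 0.0221]
ee_rot: [3.139, 0.0, 1.947]
wrist_force: [0.5, 0.7, 0.1]
width: 0.0599
finger_force: 0.0
d [ 0.0001 -0.0016  0.0071] turn -0.001 j6 0.03 tilt [3.139 0.   ] w 0.0599
```

View pics/w3.png

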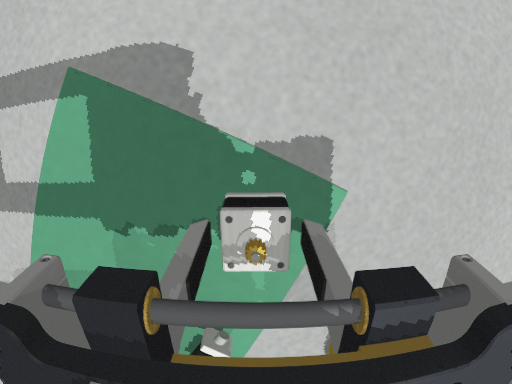

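The motor (255,240) is centred and square between the fingers. I'll lower 6 mm, grip and lift.

```bash
python3 -m creep '0.06 0 -0.001 0.004 0;0.06 0 0 0.002 0;0.06 0 0 0 0;0 0 0 0 0;0 0 0 0 0;0 0 0 0 0;0 0 0 0 0;0 0 0 0 0' ; python3 go.py P motor .015; python3 -m creep '0 0 0 -0.01 0;0 0 0 -0.03 0;0 0 0 -0.03 0;0 0 0 -0.03 0;0 0 0 0 0;0 0 0 0 0'; python3 go.py T motor .12
```

```text
time: 16.77
tool_pos: [0.5878, 0.3173, 0.0147]
ee_rot: [3.141, 0.0, 1.948]
wrist_force: [1.3, 0.4, 0.7]
width: 0.0412
finger_force: 30.0
d [-0.0008 -0.0001 -0.0003] turn 0.0 j6 0.03 tilt [3.141 0.   ] w 0.0412
time: 17.27
tool_pos: [0.5887, 0.3176, 0.1174]
ee_rot: [3.136, -0.0, 1.948]
wrist_force: [-0.1, 0.2, -3.4]
width: 0.0413
finger_force: 30.0
d [-0.3802 -0.129  -0.0037] turn 0.224 j6 0.03 tilt [ 3.136 -0.   ] w 0.0413
```

```bash
python3 -m creep '0 0 0 0 0.112;0 0 0 0 0.112;0 -0.034 -0.0117 0 0;0 -0.034 -0.0117 0 0;0 -0.034 -0.0117 0 0;0 -0.034 -0.0117 0 0;0 -0.034 -0.0117 0 0;0 -0.034 -0.0117 0 0;0 -0.034 -0.0117 0 0;0 -0.034 -0.0117 0 0;0 -0.034 -0.0117 0 0;0 -0.034 -0.0117 0 0;0 -0.034 -0.0117 0 0;0 -0.006 0 0 0;0 0 0 0 0;0 0 0 0.03 0;0 0 0 0.03 0;0 0 0 0.015 0;0 0 0 0 0;0 0 0 0 0'; python3 go.py T motor .0237
```

```text
time: 18.93
tool_pos: [0.5168, -0.0763, 0.0375]
ee_rot: [-3.137, -0.002, 1.725]
wrist_force: [0.6, -0.1, -1.1]
width: 0.0413
finger_force: 30.0
d [-0.0018  0.002   0.0137] turn 0.002 j6 -0.41 tilt [-3.137e+00 -2.000e-03] w 0.0413
```

```bash
python3 -m creep '0 0 0.001 0.006 0;0 0 0 0.003 0;0 0 0 0.002 0;0 0 0 0 0;0 0 0 0 0'; python3 go.py T motor .0237
```

```text
time: 19.35
tool_pos: [0.5195, -0.078, 0.029]
ee_rot: [3.141, 0.0, 1.724]
wrist_force: [-0.1, 0.4, -1.9]
width: 0.0414
finger_force: 30.0
d [ 0.0003 -0.0005  0.0053] turn 0.0 j6 -0.41 tilt [3.141 0.   ] w 0.0414
```

```bash
python3 -m creep '0 0 0 0.003 0;0 0 0 0.002 0;0 0 0 0 0;0 0 0 0 0'; python3 go.py T motor .0237
```

```text
time: 19.68
tool_pos: [0.5194, -0.0781, 0.0237]
ee_rot: [3.141, 0.0, 1.724]
wrist_force: [-0.8, -0.5, -1.3]
width: 0.0418
finger_force: 30.0
d [ 0.0003 -0.0004 -0.    ] turn 0.0 j6 -0.41 tilt [3.141 0.   ] w 0.0418
```

```bash
python3 -m creep '0.06 0 0 0 0;0.06 0 0 0 0;0.06 0 0 0 0;0.06 0 0 -0.01 0;0.06 0 0 -0.03 0;0.06 0 0 -0.03 0;0.04 0 0 -0.03 0;0.04 0 0 0 0;0.04 0 0 0 0'; python3 go.py P exit_roller .12
```

```text
time: 20.43
tool_pos: [0.5209, -0.0784, 0.1269]
ee_rot: [3.136, 0.003, 1.724]
wrist_force: [-0.8, 1.2, -1.2]
width: 0.0432
finger_force: 0.0
d [ 0.2298 -0.0281  0.0065] turn 0.259 j6 -0.41 tilt [3.136e+00 3.000e-03] w 0.0432
```

```bash
python3 -m creep '0.04 0 0 0 0.1;0.04 0 0 0 0.1;0.04 0 0 0 0.059;0.04 0.032 -0.004 0 0;0.04 0.032 -0.004 0 0;0.04 0.032 -0.004 0 0;0.04 0.032 -0.004 0 0;0.04 0.032 -0.004 0 0;0.04 0.032 -0.004 0 0;0.04 0.032 -0.004 0 0;0.04 0.006 0 0 0;0.04 0 0 0 0;0.04 0 0 0 0'; python3 go.py P exit_roller .006
```

```text
time: 21.52
tool_pos: [0.515, 0.1532, 0.1223]
ee_rot: [-3.14, 0.002, 1.465]
wrist_force: [-0.3, -0.6, -0.4]
width: 0.0397
finger_force: 0.0
d [0.0004 0.0027 0.1162] turn 0.001 j6 0.29 tilt [-3.14e+00  2.00e-03] w 0.0397
```

```bash
python3 -m creep '0.04 0 0.002 0.02 0;0.04 0 0 0.03 0;0.04 0 0 0.03 0;0.04 0 0 0.02 0;0.04 0 0 0.01 0;0.04 0 0 0 0;0.04 0 0 0 0'; python3 go.py P exit_roller .006;  python3 - <<'E'
from h import *
s=snapshot("wrist"); cv2.imwrite("pics/w4.png",s["color"])
E
```

```text
time: 22.1
tool_pos: [0.5179, 0.1524, 0.0136]
ee_rot: [-3.141, 0.0, 1.463]
wrist_force: [0.1, 0.6, 1.2]
width: 0.0403
finger_force: 0.0
d [ 0.0006 -0.0005  0.0076] turn -0.001 j6 0.29 tilt [-3.141  0.   ] w 0.0403
```

View pics/w4.png

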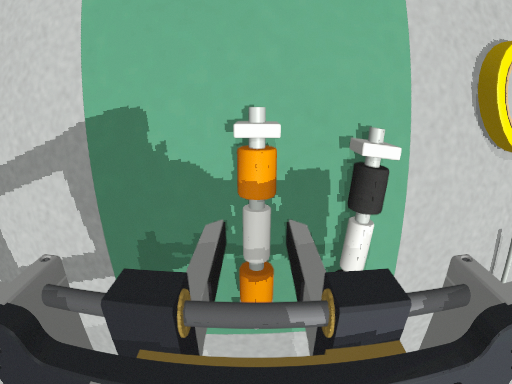

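The orange roller's hub (257,233) is centred between the fingers. I'll lower, grip and lift.

```bash
python3 -m creep '0.04 0 0 0.004 0;0.04 0 0 0.003 0;0.04 0 0 0 0;0.04 0 0 0 0;0 0 0 0 0;0 0 0 0 0;0 0 0 0 0;0 0 0 0 0;0 0 0 0 0' ; python3 go.py P exit_roller .006; python3 -m creep '0 0 0 -0.01 0;0 0 0 -0.03 0;0 0 0 -0.03 0;0 0 0 -0.03 0;0 0 0 -0.02 0;0 0 0 0 0;0 0 0 0 0'; python3 go.py T exit_roller .12
```

```text
time: 22.9
tool_pos: [0.5178, 0.1536, 0.0066]
ee_rot: [3.141, -0.0, 1.465]
wrist_force: [-0.5, -0.8, -0.0]
width: 0.0172
finger_force: 30.0
d [-0.0005 -0.0003  0.0006] turn 0.0 j6 0.29 tilt [ 3.141 -0.   ] w 0.0172
time: 23.48
tool_pos: [0.5184, 0.1536, 0.1279]
ee_rot: [3.139, -0.001, 1.465]
wrist_force: [0.1, -0.0, -1.9]
width: 0.0174
finger_force: 30.0
d [-0.4009 -0.1066  0.0075] turn -0.259 j6 0.29 tilt [ 3.139e+00 -1.000e-03] w 0.0174
```

```bash
python3 -m creep '0 0 0 0 -0.1;0 0 0 0 -0.1;0 0 0 0 -0.059;0 -0.033 -0.009 0 0;0 -0.033 -0.009 0 0;0 -0.033 -0.009 0 0;0 -0.033 -0.009 0 0;0 -0.033 -0.009 0 0;0 -0.033 -0.009 0 0;0 -0.033 -0.009 0 0;0 -0.033 -0.009 0 0;0 -0.033 -0.009 0 0;0 -0.033 -0.009 0 0;0 -0.033 -0.009 0 0;0 -0.033 -0.009 0 0;0 -0.005 0 0 0;0 0 0 0 0;0 0 0 0 0'; python3 go.py T exit_roller .0156
```

```text
time: 24.98
tool_pos: [0.471, -0.2583, 0.1242]
ee_rot: [-3.139, -0.004, 1.723]
wrist_force: [-1.0, 0.1, 0.2]
width: 0.017
finger_force: 30.0
d [-0.0013  0.0032  0.1086] turn -0.0 j6 -0.76 tilt [-3.139 -0.004] w 0.017
```

```bash
python3 -m creep '0 0 0.002 0.02 0;0 0 0 0.03 0;0 0 0 0.025 0;0 0 0 0.015 0;0 0 0 0.008 0;0 0 0 0 0;0 0 0 0 0;0 0 0 0 0'; python3 go.py T exit_roller .0156
```

```text
time: 25.65
tool_pos: [0.4751, -0.259, 0.03]
ee_rot: [3.14, 0.002, 1.725]
wrist_force: [0.4, 0.5, -1.0]
width: 0.0171
finger_force: 30.0
d [ 0.0004 -0.0011  0.0144] turn 0.001 j6 -0.76 tilt [3.14e+00 2.00e-03] w 0.0171
```

```bash
python3 -m creep '0 0 -0.001 0.006 0;0 0 0 0.004 0;0 0 0 0.003 0;0 0 0 0.001 0;0 0 0 0 0;0 0 0 0 0'; python3 go.py T exit_roller .0156
```

```text
time: 26.15
tool_pos: [0.4731, -0.2593, 0.0153]
ee_rot: [3.141, 0.0, 1.724]
wrist_force: [-2.5, 1.8, 4.6]
width: 0.017
finger_force: 30.0
d [ 0.0003  0.0009 -0.0003] turn 0.0 j6 -0.76 tilt [3.141 0.   ] w 0.017
```

Touching down at 4.6 N. I'll release to 32 mm and rise.

```bash
python3 -m creep '0.032 0 0 0 0;0.032 0 0 0 0;0.032 0 0 0 0;0.032 0 0 -0.01 0;0.032 0 0 -0.03 0;0.032 0 0 -0.03 0;0.04 0 0 -0.035 0;0.04 0 0 0 0;0.04 0 0 0 0'; python3 go.py P feed_roller .12
```

```text
time: 26.9
tool_pos: [0.4747, -0.2603, 0.1231]
ee_rot: [3.136, 0.005, 1.724]
wrist_force: [-0.5, 0.0, -0.6]
width: 0.04
finger_force: 0.0
d [0.4085 0.0394 0.0021] turn 0.329 j6 -0.76 tilt [3.136 0.005] w 0.04
```

```bash
python3 -m creep '0.04 0 0 0 0.11;0.04 0 0 0 0.11;0.04 0 0 0 0.109;0.04 0.034 0.0033 0 0;0.04 0.034 0.0033 0 0;0.04 0.034 0.0033 0 0;0.04 0.034 0.0033 0 0;0.04 0.034 0.0033 0 0;0.04 0.034 0.0033 0 0;0.04 0.034 0.0033 0 0;0.04 0.034 0.0033 0 0;0.04 0.034 0.0033 0 0;0.04 0.034 0.0033 0 0;0.04 0.034 0.0033 0 0;0.04 0.034 0.0033 0 0;0.04 0 0 0 0;0.04 0 0 0 0'; python3 go.py P feed_roller .006
```

```text
time: 28.32
tool_pos: [0.5824, 0.1371, 0.1173]
ee_rot: [-3.138, 0.002, 1.398]
wrist_force: [-0.5, -0.9, -0.9]
width: 0.04
finger_force: 0.0
d [-0.0014  0.0034  0.1112] turn 0.003 j6 0.31 tilt [-3.138e+00  2.000e-03] w 0.04
```

```bash
python3 -m creep '0.04 -0.001 0.002 0.02 0;0.04 0 0 0.03 0;0.04 0 0 0.03 0;0.04 0 0 0.015 0;0.04 0 0 0.008 0;0.04 0 0 0 0;0.04 0 0 0 0'; python3 go.py P feed_roller .006
```

```text
time: 28.9
tool_pos: [0.5852, 0.1333, 0.0165]
ee_rot: [-3.141, 0.0, 1.394]
wrist_force: [-0.7, -0.0, 0.4]
width: 0.0402
finger_force: 0.0
d [ 0.0015 -0.0005  0.0105] turn -0.001 j6 0.31 tilt [-3.141  0.   ] w 0.0402
```

```bash
python3 -m creep '0.04 0.001 0 0.006 0;0.04 0 0 0.003 0;0.04 0 0 0.001 0;0.04 0 0 0 0;0.04 0 0 0 0;0 0 0 0 0;0 0 0 0 0;0 0 0 0 0;0 0 0 0 0;0 0 0 0 0' ; python3 go.py P feed_roller .006; python3 -m creep '0 0 0 -0.01 0;0 0 0 -0.03 0;0 0 0 -0.03 0;0 0 0 -0.03 0;0 0 0 -0.02 0;0 0 0 0 0;0 0 0 0 0'; python3 go.py T feed_roller .12
```

```text
time: 29.73
tool_pos: [0.5856, 0.1353, 0.0066]
ee_rot: [3.141, -0.0, 1.395]
wrist_force: [0.6, 0.3, -0.3]
width: 0.0169
finger_force: 30.0
d [-0.0005 -0.0004  0.0006] turn -0.0 j6 0.31 tilt [ 3.141 -0.   ] w 0.0169
time: 30.32
tool_pos: [0.5862, 0.1354, 0.128]
ee_rot: [3.139, -0.001, 1.395]
wrist_force: [-0.2, -0.4, -2.1]
width: 0.0174
finger_force: 30.0
d [-0.3725 -0.0268  0.008 ] turn -0.329 j6 0.31 tilt [ 3.139e+00 -1.000e-03] w 0.0174
```

```bash
python3 -m creep '0 0 0 0 -0.11;0 0 0 0 -0.11;0 0 0 0 -0.109;0 -0.034 -0.0024 0 0;0 -0.034 -0.0024 0 0;0 -0.034 -0.0024 0 0;0 -0.034 -0.0024 0 0;0 -0.034 -0.0024 0 0;0 -0.034 -0.0024 0 0;0 -0.034 -0.0024 0 0;0 -0.034 -0.0024 0 0;0 -0.034 -0.0024 0 0;0 -0.034 -0.0024 0 0;0 -0.034 -0.0024 0 0;0 0 0 0 0;0 0 0 0 0'; python3 go.py T feed_roller .0156
```

```text
time: 31.65
tool_pos: [0.6145, -0.2397, 0.1227]
ee_rot: [-3.137, -0.004, 1.72]
wrist_force: [-0.2, -0.7, -1.6]
width: 0.0172
finger_force: 30.0
d [0.0021 0.0027 0.1071] turn -0.003 j6 -0.61 tilt [-3.137 -0.004] w 0.0172
```

```bash
python3 -m creep '0 0.002 0.002 0.02 0;0 0 0 0.03 0;0 0 0 0.025 0;0 0 0 0.015 0;0 0 0 0.008 0;0 0 0 0 0;0 0 0 0 0;0 0 0 0 0'; python3 go.py T feed_roller .0156
```

```text
time: 32.32
tool_pos: [0.619, -0.2359, 0.03]
ee_rot: [3.14, 0.001, 1.724]
wrist_force: [0.0, 1.1, -1.0]
width: 0.0174
finger_force: 30.0
d [-0.0005 -0.0028  0.0144] turn 0.001 j6 -0.6 tilt [3.14e+00 1.00e-03] w 0.0174
```

```bash
python3 -m creep '0 0 -0.002 0.006 0;0 0 0 0.004 0;0 0 0 0.003 0;0 0 0 0.001 0;0 0 0 0 0;0 0 0 0 0'; python3 go.py T feed_roller .0156
```

```text
time: 32.82
tool_pos: [0.6161, -0.2365, 0.0153]
ee_rot: [3.141, 0.0, 1.724]
wrist_force: [-1.8, -0.0, 3.5]
width: 0.017
finger_force: 30.0
d [-0.0004  0.0001 -0.0003] turn 0.0 j6 -0.61 tilt [3.141 0.   ] w 0.017
```

```bash
python3 -m creep '0.032 0 0 0 0;0.032 0 0 0 0;0.032 0 0 0 0;0.032 0 0 -0.01 0;0.032 0 0 -0.03 0;0.032 0 0 -0.03 0;0.04 0 0 -0.04 0;0.04 0 0 -0.03 0;0.04 0.04 0.01 0 0;0.04 0.04 0.01 0 0;0.04 0.04 0.01 0 0;0.04 0.04 0.01 0 0;0.04 0.04 0.01 0 0;0.04 0.04 0.01 0 0;0.04 0.04 0.01 0 0;0.04 0.04 0.01 0 0;0.04 0.04 0.01 0 0;0.04 0.04 0.01 0 0;0.04 0 0 0 0;0.04 0 0 0 0'; python3 - <<'E'
from h import *
s=snapshot("top");crop(s,260,170,160,120,5,"pics/car2.png")
s=snapshot("scene");crop(s,30,150,240,180,3.3,"pics/sc2.png")
E
```

```text
time: 34.48
tool_pos: [0.6536, 0.1767, 0.1546]
ee_rot: [3.141, 0.0, 1.728]
wrist_force: [-0.0, 0.7, 0.6]
width: 0.04
finger_force: 0.0
```

View pics/car2.png

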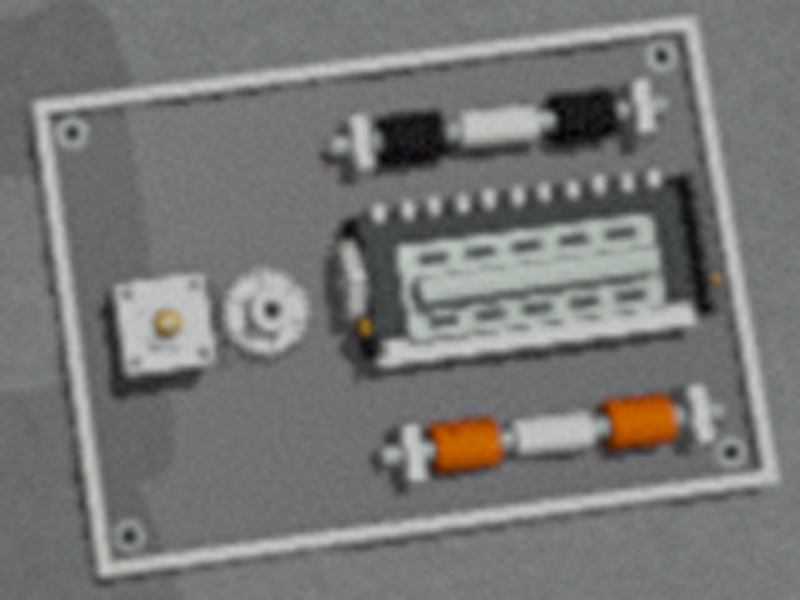

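View pics/sc2.png

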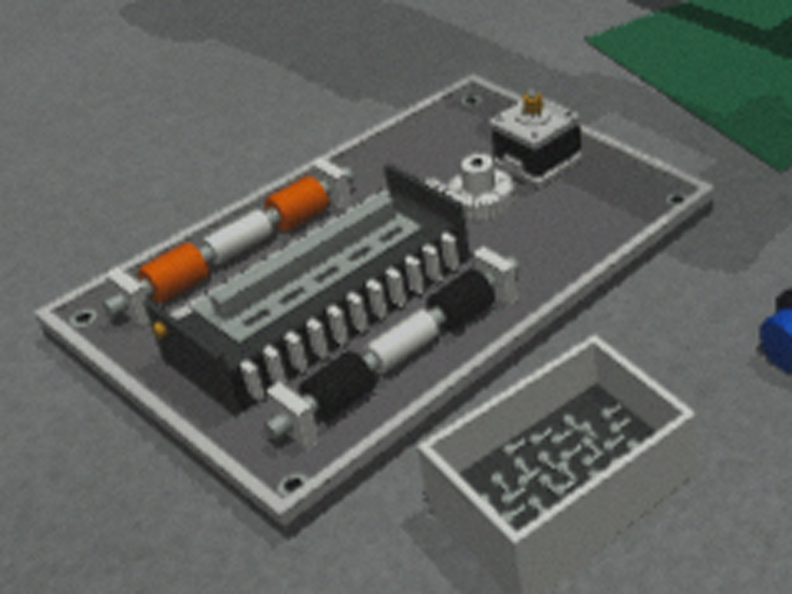

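Both views show every part seated upright in its place: guide centred on the deck at (531,277), rollers along both sides, then gear and motor in line off the gear end. Screw box undisturbed. Handing in.

```bash
python3 -c "
from bench import *
print(close_job())"
```

```text
the job is handed in; nothing more can be done
None
```

I placed all five parts on the carrier as specified and handed the job in at about 35 s. The final pictures showed each part upright and in position, but no verdict came back.

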